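# Tap the candle cup to the middle of the scale pan and record its weight

## Robot

A 6-joint arm with a two-finger parallel gripper is mounted at the origin on the work surface. World frame = base frame: x ahead of the robot, y to its left, z up, the work surface at z = 0. Lengths are in m, angles in rad, forces in N, time in s.
With the tool pointing down it reaches from about 0.375 to 0.975 m from the base axis. Payload 3.8 kg.
Tool frame: the origin (TCP) lies midway between the tips of the shut fingers; the grasp point (between the pads) lies 19 mm behind it; z points along the fingers, y is the line along which they close (so a half turn about z gives the same grasp; the last joint's range is limited). The gripper opens to 88 mm and grips with 3 to 60 N. Pads are 18 mm wide; open, the fingers measure 123 mm over their backs; the gripper's body (75 mm by 187 mm) begins 45 mm behind the grasp point.
Start: joints at [1.233, 0.264, 1.604, -0, 1.274, -0.037], TCP at [0.2, 0.645, 0.239] pointing down, gripper open.
Joint ranges: [-2.63, 2.63], [-0.94, 2.18], [0.31, 2.57], [-1.31, 4.45], [0, 2.66], [-2.55, 2.55]. Speed limits (rad/s): [2.57, 2.57, 3.14, 3.14, 3.14, 3.14].

## Interface

Orientations are given as a rotation vector (axis times angle).
In Python, from cell import manip, inverse_kinematics, cams, order gives the robot as it stands. Calls block until the motion is done:
- manip.move_pose(position, orientation): joint-space move of the TCP to a pose.
- manip.move_linear(position, rate=0.15, rot=None): straight line of the TCP; rot=None keeps the orientation; rate is the mean speed in m/s.
- manip.set_joints(angles): joint-space move.
- manip.set_gripper(opening, force=None): finger opening in m; force is the grip in N (None keeps the last); returns when the fingers have stopped.
- manip.dwell(seconds).
- inverse_kinematics(position, orientation): joint angles nearest the present ones, or None.
- manip.state(): the state.
- cams.capture(name): name is "scene" or "top" or "wrist"; returns a dict with "image" (400x640x3 uint8, blue, green, red), "z_map" (400x640 float32, m along the optical axis (not along the pixel's ray), 0 where there is no reading), "intrinsics" (3x3 intrinsics, pixels), "position" and "orientation" of the camera in the world; the wrist camera has in their place "T_tool_cam" (4x4, takes a point from camera to tool coordinates, whose origin is the TCP and whose axes are the flange's). Camera axes: x right, y down, z forward; pixel columns grow to the right and rows downward; lengths in m; the calibration is good to about 2 mm. A picture is of the moment at which its call begins: read the wrist's pose just before it.
A pose or a line that the arm cannot do raises manip.IKError and nothing moves.
- order.close_job(): hands the job in; it is judged then, once.
The state is a dict: "clock": time; "joint_pos": joint angles; "joint_velocities": joint speeds; "tau": joint torques, N m; "tool_pos": TCP position; "tcp_rot": TCP orientation; "contact_force": force on the tool from outside, world axes, zero at the start; "moment": the same for the moment, N m; "gripper_width": finger opening in m; "grasp_force": force on a finger pad.
Only numpy, scipy, OpenCV 4.12 (cv2) and the standard library are available. Lean on these libraries where they do the work, as an engineer would, in place of code of your own. Each camera call takes 0.05 s, during which the arm holds its last target. There are 200 camera calls.

## Task

A wobbly orange candle cup stands too near the edge of the scale's small round pan. With light fingertip taps at its foot, nudge it to the middle until its base stands wholly inside the black ring, without lifting it or knocking it over; then leave it standing and press the scale's green button and let it go to record the weight. Leave everything else on the bench where it is.

Things in the scene. Friction and masses are not known exactly. Their poses are not given: they have to be found in the camera images.
- candle_cup: fragile orange goblet-shaped candle cup, 0.1-0.25 kg, 68 mm high. Diameters: foot 28 (0-4 mm up), base flange 52 (4-14 mm up: widest, push here), stem 14 (14-32), closed cup 42 (32-68). Top-heavy: pushed higher it topples; over 15 N is too hard. Slides under 1-3 N, stops when the push stops. Origin: centre of its underside; z up its axis
- pan_center (a point): centre of the top of the scale's fixed, level, rimless aluminium pan: a disc 120 mm in diameter, 10 mm thick, top 50 mm above the bench. Black ring printed around a white centre: inner diameter 68, outer 75 mm. The grey scale body (170 x 250 mm, top 34 mm up) reaches 75 mm to the left of the centre and 175 mm to the right; z up
- record_top (a point): centre of the top of the green record button (28 mm diameter, pressed straight down) on the scale's control panel, right of the pan, 130 mm from the pan's middle
- record (a joint): travel of the green button, m: 0 up, 0.006 fully down; sprung, about 4 N when fully down; springs back when released
- blue_cup: the blue candle cup, same shape as the orange one, standing beside the scale on the bench; origin under its middle. Leave it alone
- tape_roll: roll of brown tape standing flat, 90 mm diameter, 48 mm high, behind the scale; origin under its middle. Leave it alone
- label_roll: roll of white labels lying flat, 70 mm diameter, 40 mm high, to the left of the scale; origin under its middle. Leave it alone
- cutter: red box cutter lying flat in front of the scale, 22 x 140 x 17 mm; origin under its handle's middle. Leave it alone
- spray: blue spray cleaner bottle, 64 mm diameter, 170 mm high; origin under its middle. Leave it alone
- small_box: orange retail box, 120 x 150 x 60 mm; origin under its middle. Leave it alone
- scanner: black and yellow barcode scanner lying flat, about 155 x 55 x 35 mm; origin under its middle. Leave it alone
Things that resemble listed ones, but are neither listed nor needed, are in the scene too. Several things have the shape of the candle_cup; the one meant has the colours described above.

How it is judged:
On the way, in this order (a step that is already met when the one before it is completed fails the run):
1. the candle cup stands upright and still inside the ring, untouched (horizontal distance between candle_cup and pan_center below 0.008 m and angle between candle_cup's own z axis and vertical below 0.06 rad and linear speed of candle_cup below 0.02 m/s and z of candle_cup in the frame of pan_center between -0.004 and 0.004 m and contact force between each of the arm, the fingers and candle_cup below 0.05 N), for 0.2 s.
2. the green button is pushed down (value of joint record above 0.0045 m), for 0.02 s.
At the end, for the whole second after the job is handed in: the orange cup stands upright (within 0.06 rad) and still on the pan, its axis within 8 mm of the pan's centre (base inside the ring); the green button has been pressed (at least 4.5 mm) after the centring and is up again; the other things lie within 20 mm of where they were (horizontal distance between candle_cup and pan_center below 0.008 m and angle between candle_cup's own z axis and vertical below 0.06 rad and linear speed of candle_cup below 0.02 m/s and z of candle_cup in the frame of pan_center between -0.004 and 0.004 m and value of joint record below 0.002 m and distance of each of blue_cup, tape_roll, label_roll, cutter, spray, small_box, scanner from where it was at the start of the episode below 0.02 m); the robot touches nothing.
It fails at once if the candle cup is knocked over (tilted more than 0.4 rad) or falls off the pan (angle between candle_cup's own z axis and vertical above 0.4 rad or z of candle_cup in the frame of pan_center below -0.01 m).
It fails at once if the candle cup is lifted more than 8 mm off the pan (z of candle_cup in the frame of pan_center above 0.008 m).
It fails at once if the candle cup is hit or squeezed with more than 15 N (contact force between any of the fingers, the arm and candle_cup above 15 N).
It fails at once if the green button is pressed before the cup stands inside the ring (value of joint record above 0.0035 m and horizontal distance between candle_cup and pan_center above 0.009 m).
It fails at once if another thing on the bench is moved more than 30 mm or lifted more than 15 mm (distance of any of blue_cup, tape_roll, label_roll, cutter, spray, small_box, scanner from where it was at the start of the episode above 0.03 m or height (world z) of any of blue_cup, tape_roll, label_roll, cutter, spray, small_box, scanner above 0.015 m).
It also fails if it takes over 45 s, if anything falls off the work surface, if the arm or the gripper's body presses on something with over 40 N, if the wrist force passes 120 N, or if a joint passes its speed limit or range.

## Working session

There is one attempt and no reset: what is moved stays moved. The work goes in short steps, each a Python script; the robot and the scene stay as the last script left them, time stands still between calls to the robot, and variables do not carry over. Pictures are saved under pics/ and viewed, at most 10 in all, crops included, and the job is handed in when it is done.

```bash
ls; mkdir -p pics; cat > h.py <<'E'
import numpy as np, cv2
from scipy.spatial.transform import Rotation as R
from cell import manip, inverse_kinematics, cams, order
def rotm(o):
    o=np.array(o,float)
    if o.shape==(3,3): return o
    return R.from_rotvec(o).as_matrix() if o.size==3 else R.from_quat(o).as_matrix()
def cap(name):
    s=manip.state(); c=cams.capture(name)
    if name=="wrist":
        T=np.eye(4);T[:3,:3]=rotm(s["tcp_rot"]);T[:3,3]=s["tool_pos"];T=T@c["T_tool_cam"]
    else:
        T=np.eye(4);T[:3,:3]=rotm(c["orientation"]);T[:3,3]=c["position"]
    c["T"]=T; return c
def cloud(c):
    z=c["z_map"];K=c["intrinsics"];v,u=np.mgrid[:z.shape[0],:z.shape[1]]
    p=np.stack([(u-K[0,2])/K[0,0]*z,(v-K[1,2])/K[1,1]*z,z],-1)
    return p@c["T"][:3,:3].T+c["T"][:3,3]
def ray(c,u,v,h):
    K=c["intrinsics"];d=c["T"][:3,:3]@np.array([(u-K[0,2])/K[0,0],(v-K[1,2])/K[1,1],1]);o=c["T"][:3,3]
    return o+d*(h-o[2])/d[2]
E
python3 - <<'E'
from h import *
for n in("scene","top"):
    c=cap(n);cv2.imwrite(f"pics/{n}0.png",c["image"]);print(n,c["orientation"],c["position"],c["intrinsics"])
s=manip.state();print(s)
E
```

```text
pics
scene [-1.50820787 -2.12126253  0.82062007] [1.32849501 0.36104729 0.9662527 ] [[403.52140274   0.         319.38327207]
 [  0.         403.52140274 194.65599072]
 [  0.           0.           1.        ]]
top [-2.10182818  2.12435767 -0.17118363] [0.32613726 0.06377576 1.4221235 ] [[459.35044181   0.         321.90945655]
 [  0.         459.35044181 195.50725573]
 [  0.           0.           1.        ]]
{'clock': 0.1, 'joint_pos': array([ 1.23310767e+00,  2.64668094e-01,  1.60519947e+00, -2.31897869e-05,
        1.27373321e+00, -3.68639248e-02]), 'joint_velocities': array([-9.04800147e-05, -4.85691857e-05, -3.10964440e-03, -1.18173870e-03,
        7.80382237e-04, -2.99422596e-04]), 'tau': array([ 6.17343758e-04, -5.03623331e+01, -3.58070326e+01,  7.32430676e-02,
        2.33997381e-02, -6.48088576e-05]), 'tool_pos': array([0.19978277, 0.64409134, 0.23753958]), 'tcp_rot': array([-4.70691078e-01, -3.10577406e+00,  3.10532969e-03]), 'contact_force': array([-0.14012123,  0.57731237, -0.75674552]), 'moment': array([ 0.00142032, -0.00752105, -0.01342171]), 'grasp_force': 0.0, 'gripper_width': 0.08813098103850346}
```

View pics/top0.png

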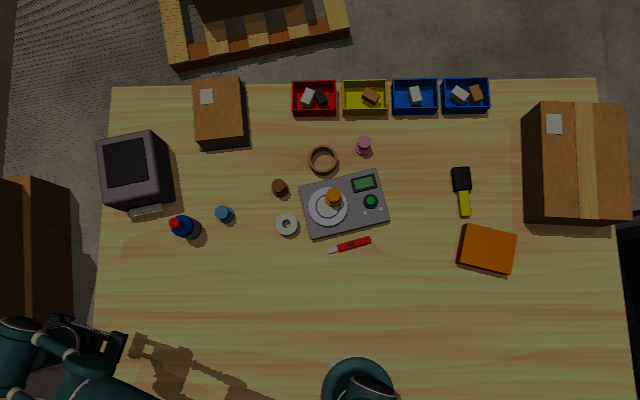

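View pics/scene0.png

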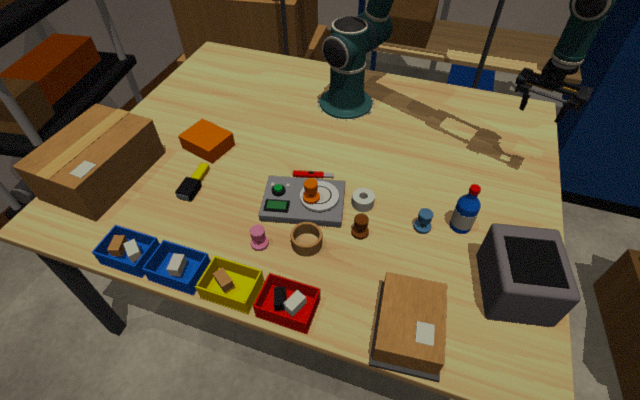

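The orange cup stands on the pan at about (333,197) in the top view, with the pan centre near (328,207). The pink (364,145), brown (280,187) and blue (224,214) cups only share its shape. Next I'll take a close look from above.

```bash
python3 - <<'E'
from h import *
c=cap("top")
for n,u,v,h in[("cup",333,197,.118),("pan",328,207,.05),("btn",371,202,.045),("tape",323,160,.048),("pink",364,145,.06)]:print(n,ray(c,u,v,h))
p=ray(c,328,207,.05)
manip.set_gripper(0.0)
s=manip.state();print(s["tcp_rot"])
print(cams.capture("wrist")["T_tool_cam"].round(3))
manip.move_pose([p[0]+.0,p[1],.33],[0,np.pi,0]) if inverse_kinematics([p[0],p[1],.33],[0,np.pi,0]) is not None else print("no ik")
c=cap("wrist");cv2.imwrite("pics/w1.png",c["image"]);np.savez("w1.npz",image=c["image"],z_map=c["z_map"],intrinsics=c["intrinsics"],T=c["T"])
print(manip.state()["clock"],manip.state()["tool_pos"])
E
```

```text
cup [0.56652925 0.06234327 0.118     ]
pan [0.54850252 0.07778138 0.05      ]
btn [ 0.56306389 -0.05282694  0.045     ]
tape [0.69605255 0.0916614  0.048     ]
pink [ 0.73853456 -0.03506988  0.06      ]
[ 4.70712738e-01  3.10610245e+00 -1.55204320e-05]
[[ 0.    -0.964 -0.267  0.068]
 [ 1.    -0.     0.001 -0.   ]
 [-0.001 -0.267  0.964 -0.146]
 [ 0.     0.     0.     1.   ]]
3.9417 [0.54842855 0.0785013  0.32981181]
```

View pics/w1.png

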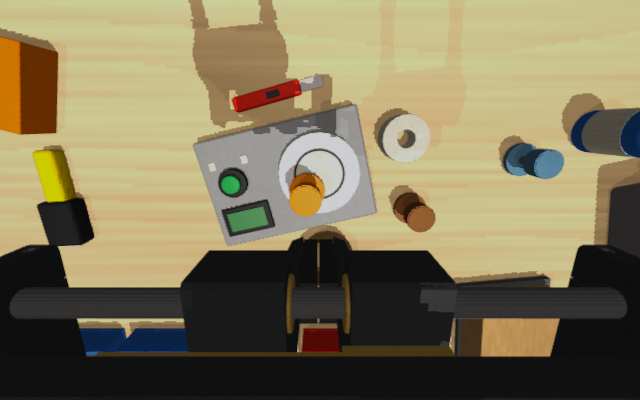

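The wrist view shows the cup top at (306,200) over its flange, ring centre near (320,174), and the button at (231,183). I'll measure these with the depth cloud.

```bash
cat >> h.py <<'E'
from scipy.optimize import least_squares
def circ(xy,r):
    return least_squares(lambda q:np.hypot(*(xy-q).T)-r,xy.mean(0),loss="soft_l1",f_scale=.001).x
def outline(mask,c,h):
    k,_=cv2.findContours(mask.astype(np.uint8),cv2.RETR_EXTERNAL,cv2.CHAIN_APPROX_NONE)
    k=max(k,key=cv2.contourArea)[:,0]
    return np.array([ray(c,u,v,h)[:2] for u,v in k])
def cuptop(c,near):
    P=cloud(c);hsv=cv2.cvtColor(c["image"],cv2.COLOR_BGR2HSV)
    org=(hsv[...,0]<22)&(hsv[...,1]>150)&(hsv[...,2]>60)&(np.hypot(P[...,0]-near[0],P[...,1]-near[1])<.07)
    top=org&(P[...,2]>.112)&(P[...,2]<.125)
    fl=org&(P[...,2]>.056)&(P[...,2]<.071)
    return org,top,fl,P
E
python3 - <<'E'
from h import *
c=dict(np.load("w1.npz"));near=(.557,.07)
org,top,fl,P=cuptop(c,near)
print("top",top.sum(),np.median(P[top],0),circ(outline(top,c,.118),.021),"ext",np.ptp(outline(top,c,.118),axis=0))
print("flange",fl.sum(),P[fl].mean(0) if fl.sum() else 0)
d=np.hypot(P[...,0]-.5485,P[...,1]-.078)
pan=(P[...,2]>.043)&(P[...,2]<.056)&(d<.075)&~org
print("pan z",np.median(P[pan][:,2]),"n",pan.sum())
k,_=cv2.findContours((pan|org).astype(np.uint8),0,1)
xy=P[pan][:,:2];from scipy.spatial import ConvexHull
h=xy[ConvexHull(xy).vertices];print("pan hull",least_squares(lambda q:np.hypot(*(h-q[:2]).T)-q[2],[.548,.078,.06],loss="soft_l1",f_scale=.001).x)
hsv=cv2.cvtColor(c["image"],cv2.COLOR_BGR2HSV)
g=(hsv[...,0]>50)&(hsv[...,0]<85)&(hsv[...,1]>120)
n,l,st,ce=cv2.connectedComponentsWithStats(g.astype(np.uint8))
for i in range(1,n):
    if st[i,4]>80: m=l==i;print(st[i],np.median(P[m],0),P[m].min(0),P[m].max(0))
m=(l==l[183,231]);print("btn z",np.percentile(P[m][:,2],[5,50,95]))
cr=cv2.resize(c["image"][120:230,260:375],None,fx=5,fy=5,interpolation=cv2.INTER_CUBIC);cv2.imwrite("pics/w1c.png",cr)
E
```

```text
top 806 [0.57248521 0.06200041 0.11819852] [0.57255451 0.06195545] ext [0.04031941 0.03921316]
flange 322 [0.56012359 0.06472533 0.06362031]
pan z 0.04987257091857278 n 4059
pan hull [0.55061186 0.07925999 0.05944477]
[221 175  20  19 308] [ 0.56508917 -0.04907104  0.05514062] [ 0.48011882 -0.06653093  0.04397514] [0.58084514 0.07785129 0.47558931]
btn z [0.04796478 0.05514062 0.05666731]
```

View pics/w1c.png

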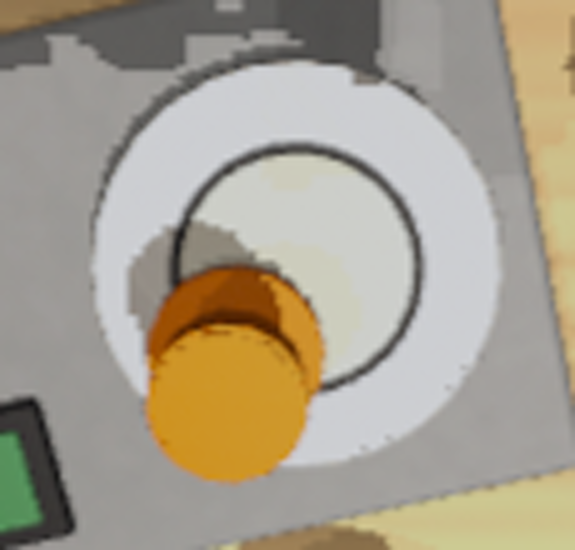

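Ring centre is at crop (299,267), the cup is top-right of it in the world frame, about 28 mm off, and it is the orange one. I'll push with shut fingertips, tool leaned 25° away so that the body clears the cup head.

```bash
cat >> h.py <<'E'
def frame(d,t=np.radians(25)):
    d=np.array([*d,0]);Z=np.array([0,0,1.]);x=np.cos(t)*d+np.sin(t)*Z;z=np.sin(t)*d-np.cos(t)*Z
    return R.from_matrix(np.c_[x,np.cross(z,x),z]).as_rotvec()
def look(near,name):
    c=cap("wrist");cv2.imwrite(f"pics/{name}.png",c["image"])
    org,top,fl,P=cuptop(c,near);s=manip.state()
    print(name,"t",round(s["clock"],2),"tcp",s["tool_pos"].round(4),"F",s["contact_force"].round(2))
    if top.sum()>50:
        q=circ(outline(top,c,.118),.021);print("cup",q.round(4),"z",np.median(P[top][:,2]).round(4),"n",top.sum());return q
    print("top not seen",org.sum(),top.sum())
E
python3 - <<'E'
from h import *
w=dict(np.load("w1.npz"));C=ray(w,319.8,173.4,.05)[:2];print("ring",C)
C=(C+np.array([.5506,.0793]))/2
cup=np.array([.5725,.0620]);d=C-cup;D=np.hypot(*d);d/=D;print("C",C,"dist",D,"dir",d)
np.savez("plan.npz",C=C,d=d)
o=frame(d);p=cup-.055*d
manip.move_pose([*p,.14],o)
manip.move_linear([*p,.0555],rate=.08)
q=look(cup,"b1")
print(manip.state()["tcp_rot"],o)
E
```

```text
ring [0.55029214 0.08108756]
C [0.55044607 0.08019378] dist 0.02859002196749559 dir [-0.7713855   0.63636814]
b1 t 6.06 tcp [0.6155 0.0269 0.0562] F [ 0.05 -0.2   0.19]
cup [0.5744 0.061 ] z 0.1183 n 9489
[-0.92112898 -2.56457918 -0.20469589] [-0.92086314 -2.56330184 -0.20415044]
```

View pics/b1.png

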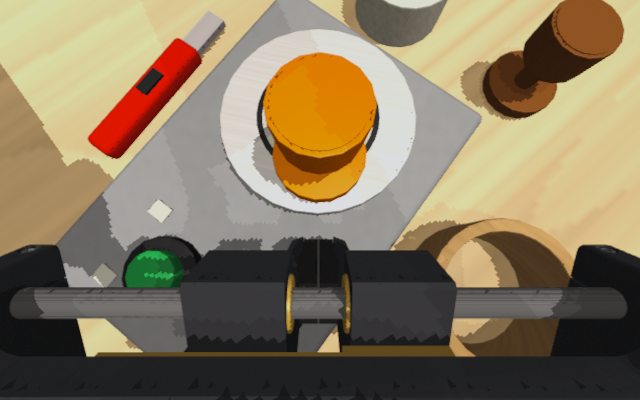

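The aligned view shows the cup top at (320,103), flange behind it, pan outline x 220–415, y 29–214. The finger sits directly behind the cup. Now I'll push slowly, refitting the pan from each view.

```bash
cat >> h.py <<'E'
from scipy.spatial import ConvexHull
def pancenter(c):
    P=cloud(c);org=cuptop(c,(.56,.07))[0];hsv=cv2.cvtColor(c["image"],cv2.COLOR_BGR2HSV)
    m=(abs(P[...,2]-.05)<.005)&(np.hypot(P[...,0]-.5504,P[...,1]-.0802)<.068)&~org&(hsv[...,2]>120)
    xy=P[m][:,:2];h=xy[ConvexHull(xy).vertices]
    return least_squares(lambda q:np.hypot(*(h-q).T)-.06,[.55,.08],loss="soft_l1",f_scale=.001).x
E
python3 - <<'E'
from h import *
f=np.load("plan.npz");C,d=f["C"],f["d"]
print("pan",pancenter(cap("wrist")))
z=.0555
for i,D in enumerate((.052,.042)):
    manip.move_linear([*(C-D*d),z],rate=.025)
    q=look(C,f"p{i}");pc=pancenter(cap("wrist"));print("pan",pc,"cup-pan along/across",(q-pc)@d,(q-pc)@[-d[1],d[0]])
E
```

```text
pan [0.55055975 0.07948214]
p0 t 7.58 tcp [0.5906 0.0471 0.0555] F [ 0.19 -0.76 -0.15]
cup [0.5648 0.0681] z 0.1183 n 10292
pan [0.55042574 0.07959174] cup-pan along/across -0.018421801664043256 -0.00030861759180133045
p1 t 8.22 tcp [0.5824 0.0537 0.0555] F [-0.77 -0.27 -0.38]
cup [0.5564 0.0749] z 0.1183 n 10245
pan [0.55071263 0.07954133] cup-pan along/across -0.007326534207827708 -6.221474894354094e-06
```

```bash
python3 - <<'E'
from h import *
f=np.load("plan.npz");C,d=f["C"],f["d"]
manip.move_linear([*(C-.036*d),.0555],rate=.02)
q=look(C,"p3");pc=pancenter(cap("wrist"));print((q-pc)@d,(q-pc)@[-d[1],d[0]])
manip.move_linear([*(C-.055*d),.0555],rate=.04)
manip.move_linear([*(C-.095*d),.16],rate=.12)
manip.move_pose([.548,.078,.33],[0,np.pi,0]);manip.dwell(.2)
q=look(C,"p4");c=cap("wrist");pc=pancenter(c);print("pan",pc,(q-pc)@d,(q-pc)@[-d[1],d[0]])
cv2.imwrite("pics/p4c.png",cv2.resize(c["image"][120:230,200:375],None,fx=4.5,fy=4.5,interpolation=cv2.INTER_CUBIC))
org,top,fl,P=cuptop(c,C);b=P[175:195,221:241].reshape(-1,3);b=b[b[:,2]>.053];print("btn",b.mean(0),np.ptp(b,axis=0))
E
```

```text
p3 t 8.78 tcp [0.5781 0.0574 0.0555] F [-0.53  0.23 -0.03]
cup [0.5521 0.0784] z 0.1183 n 10257
-0.0020578831316101364 -8.139202297875605e-05
p4 t 11.6 tcp [0.5481 0.0772 0.3274] F [ 0.26 -0.03  0.55]
cup [0.5509 0.0785] z 0.1182 n 859
pan [0.55096524 0.07928113] -0.000396857136254802 0.0006317810517026418
btn [ 0.56492819 -0.04948224  0.05701597] [0.09741934 0.13990252 0.42044245]
```

View pics/p4c.png

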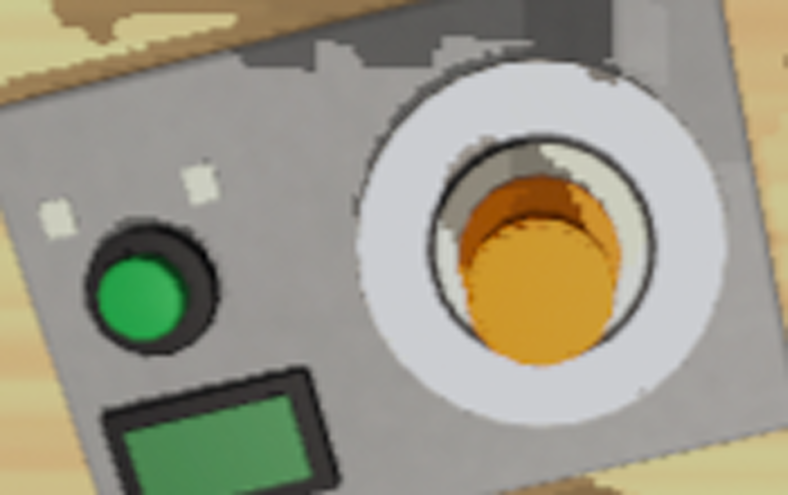

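The cup base stands wholly inside the ring, under 1 mm off by measurement, and nothing touches it. Next is the button, with its green top at crop (140,298).

```bash
python3 - <<'E'
from h import *
c=cap("wrist");b=ray(c,231.1,186.2,.0555);print("btn ray",b)
b=np.array([.565,b[1]/2-.0492/2])
for d in((0,-1),(0,1)):
    o=frame(d,0.)
    if inverse_kinematics([*b,.12],o) is not None: break
print(d,b)
manip.move_pose([*b,.15],o)
manip.move_linear([*b,.062],rate=.06);manip.dwell(.3)
f0=manip.state()["contact_force"][2]
z=.057
while z>.046:
    manip.move_linear([*b,z],rate=.02);manip.dwell(.1)
    s=manip.state();f=s["contact_force"][2]-f0;print(round(z,4),s["tool_pos"][2].round(4),round(f,2))
    if f>7: break
    z-=.001
manip.dwell(.1)
manip.move_linear([*b,.15],rate=.08);manip.dwell(.2)
print(manip.state()["clock"])
E
```

```text
btn ray [ 0.56635295 -0.04925142  0.0555    ]
(0, 1) [ 0.565      -0.04922571]
0.057 0.0569 -0.84
0.056 0.0562 1.05
0.055 0.0552 1.9
0.054 0.0541 2.73
0.053 0.0531 2.49
0.052 0.0521 2.26
0.051 0.0511 3.48
0.05 0.0504 5.73
0.049 0.0503 11.8
19.85
```

The button bottomed out with about 6 mm travel and has been released. One last check before handing in.

```bash
python3 - <<'E'
from h import *
manip.move_pose([.548,.078,.33],[0,np.pi,0]);manip.dwell(.2)
c=cap("wrist");pc=pancenter(c);q=look(pc,"f");print(q-pc)
P=cloud(c);b=P[178:192,225:238].reshape(-1,3);print("btn z",np.median(b[:,2]))
print(order.close_job())
E
```

```text
f t 21.37 tcp [0.5479 0.0776 0.3293] F [-1.09  0.25  0.49]
cup [0.5509 0.0786] z 0.1182 n 842
[ 0.00012802 -0.00063358]
btn z 0.0556411321643176
the job is handed in; nothing more can be done
None
```

The orange cup stands upright inside the ring, about 0.6 mm off centre by camera. The green button was pressed about 6 mm and sprang back up, no other object was touched by any planned motion, and the job was handed in at about 21 s; no verdict was returned.

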